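# Seat the pocket drive in its dock and snap the latch over

## Robot

A 6-joint arm with a two-finger parallel gripper is mounted at the origin on the work surface; the furniture and walls round the work are solid. World frame = base frame: x ahead of the robot, y to its left, z up, the work surface at z = 0. Lengths are in m, angles in rad, forces in N, time in s.
With the tool pointing down it reaches from about 0.275 to 0.825 m from the base axis. Payload 4.9 kg.
Tool frame: the origin (TCP) lies between the finger pads; the fingertips stand 19 mm ahead of it and the grasp point (between the pads) is the TCP (env.finger_overhang is the distance from the TCP to the fingertips, in m); z points along the fingers, y is the line along which they close (so a half turn about z gives the same grasp; the last joint's range is limited). The gripper opens to 85 mm and grips with 20 to 120 N. Pads are 22 mm wide; open, the fingers measure 114 mm over their backs; the gripper's body (76 mm by 85 mm) begins 54 mm behind the grasp point. The pads swing forward as they close: fully open they stand 13 mm farther back than shut.
Start: joints at [1.083, 0.326, -0.193, 1.052, 0, 1.437], TCP at [0.191, 0.516, 0.25] pointing down, gripper open.
Joint ranges: [-2.65, 2.65], [-0.97, 1.79], [-1.3, 1.35], [-1.93, 2.1], [-1.47, 1.37], [-3.14, 3.14]. Speed limits (rad/s): [2.57, 2.57, 3.14, 3.14, 3.14, 3.14].

## Interface

Orientations are given as a unit quaternion [x, y, z, w].
In Python, from plant import env gives the robot as it stands. The module is installed in compiled form; this text tells all that it offers.
- The arm moves only by the shell command python3 -m inch 'ROWS'. ROWS is JSON, a list of rows, each an object of numbers: "grip": the closure, from 0 (fully open) to 1 (shut); "tx", "ty", "tz": the shift along the world's x, y, z in mm; "roll": the turn about the world's z in rad. In form: [{"grip": .., "tx": .., "ty": .., "tz": .., "roll": ..}, ...]. A call has 1 to 20 rows; each row is the pose to reach, as a shift and turn from the pose commanded when the call began; what a row does not reach only later rows make up. A row lasts 1/12 s, in which the tool goes at most 41.7 mm and 7.16 degrees, less where a joint would pass 70% of its speed; a pose out of reach is approached as far as the arm can. A call with a gripper value outside its range is refused whole. The fingers move at their own pace and stop on an object; the grip force is fixed at half the most. Time passes only in rows, so rows that repeat a pose let the fingers close. It gives the time, the measured TCP pose, the force, the opening and the grip force at its end, in the units of the state.
- env.observe(): the state, without advancing time (a new reading comes with each control period).
- env.read_camera(name): name is "side" or "top" or "wrist"; returns (picture, depth): 384x512x3 uint8, red, green, blue; 384x512 float32, m along the optical axis (not along the pixel's ray), 0 where there is no reading.
- env.camera_info(name): a dict with "K" (3x3 intrinsics, pixels), "position" and "attitude" of the camera in the world. Camera axes: x right, y up, looking along -z (the intrinsics and any distortion apply to the point x, -y, -z); pixel columns grow to the right and rows downward; lengths in m; the calibration is good to about 2 mm. The wrist camera is an equidistant fisheye: a pixel r from the principal point sees the ray r / f radians off the axis. A picture is of the moment at which its call begins: read the wrist's pose just before it. camera_info takes no time and is no camera call; for the wrist camera it gives the pose at the moment of the call.
- env.sign_off(): hands the job in; it is judged then, once.
The state is a dict: "clock": time; "joints": joint angles; "qvel": joint speeds; "tau": joint torques, N m; "eef_pos": TCP position; "tool_rot": TCP orientation; "wrist_force": force on the tool from outside, world axes, zero at the start; "moment": the same for the moment, N m; "grip_width": opening from 0.0 (shut) to 1.0 (fully open); "gripper_force": force on a finger pad.
Only numpy, scipy, OpenCV 4.12 (cv2) and the standard library are available. Lean on these libraries where they do the work, as an engineer would, in place of code of your own. Each camera call takes 0.05 s, during which the arm holds its last target. There are 200 camera calls.

## Task

The pocket drive in the desk tray stands half out of its small metal dock and the dock's lever latch leans open. With the fingertips, gently push the drive along the dock floor until it is fully home against the back stop, without picking it up; then flip the latch lever over past its centre so that it snaps across the bay and traps the drive. Leave everything else on the desk where it is, and finish clear of it all.

Things in the scene. Friction and masses are not known exactly. Their poses are not given: they have to be found in the camera images.
- dock: Fixed aluminium drive dock, 112 x 115 mm, in the low desk tray behind the monitor. Origin on its underside; x points into the bay (the push direction), z up; the latch is on the -y side. Floor at z = 6 mm; bay 79 mm wide about y = 0 between rails 16 mm high; back stop's face at x = +45 mm, its top at z = 22; open to -x; base from x = -55 to +57, y = -68 to +47. The tray's rim is at z = 11 to 18.
- drive_center (a point): Centre of the loose dark pocket drive: 52 mm along the dock's x, 76 along its y, 10 high, 60 g, flat on the dock floor between the rails, sliding easily (stop at a light force: over 40 N on the stop is too much). It starts 20 to 32 mm short of home. Its front face is 26 mm to -x of this point. Fully home, its back face touches the stop and this point is at x = +19, z = +11 mm in the dock's frame.
- latch (a joint): Lever latch, turning about the dock's y. 0 = open, handle leaning 0.6 rad from upright to -x; 1.2 = latched, handle leaning 0.6 rad to +x, its steel keeper bar down in the bay 3 mm in front of the seated drive. A spring holds it at either end (about 2.5 N at the grip); pushed past 0.6 it snaps over. If the drive is not home the keeper lands on it and cannot close.
- latch_grip (a point): Middle of the black grip bar (28 mm along the dock's y, 13 mm thick) atop the latch handle, 55 mm from the pivot. It moves with the latch: in the dock's frame at about (-71, -54, +61) mm when open, (-40, -54, +71) upright at mid-swing, (-9, -54, +61) when latched.
- latch_pivot (a point): Pivot of the latch, at (-40, -54, +16) mm in the dock's frame, between two lugs up to z = 23 mm. With the latch open its 8 mm thick keeper bar is raised to about x = -29, z = 41 mm and spans y = -58 to -22 mm: push the drive at y = -5 to +20 mm. The big monitor's screen stands between robot and tray, 0.18 to 0.55 m above the desk: the arm must reach over it.
- charger: Bystander, not to be moved: white charger cube, 34 x 34 x 32 mm with prongs at its back, standing on the desk beside the tray. Origin under its centre.
- the_eraser: Bystander, not to be moved: eraser in a paper sleeve, 20 x 48 x 12 mm. Origin under its centre.
- staples: Bystander, not to be moved: small box of staples, 36 x 58 x 16 mm. Origin under its centre.
- battery: Bystander, not to be moved: battery cell lying down, 50 mm long, 15 mm across. Origin under its centre.
- reader: Bystander, not to be moved: black card reader, 18 x 48 x 9 mm. Origin under its centre.
- case: Bystander, not to be moved: white earbud case, 46 x 60 x 25 mm. Origin under its centre.
- pen: Bystander, not to be moved: black pen, 145 mm long, 9 mm high, lying in the tray beside the dock. Origin under its centre.
Mind the look-alikes: they are no part of the job. Of the things that look like the part that bears drive_center, the smaller one is meant.

How it is judged:
On the way, in this order (a step that is already met when the one before it is completed fails the run):
1. the drive is pushed home (within 2.5 mm of the back stop) while the latch is still open (x of drive_center in the frame of dock above 0.0165 m and z of drive_center in the frame of dock below 0.014 m and value of joint latch below 0.3 rad), for 0.2 s.
2. the latch has snapped over (value of joint latch above 1.12 rad), for 0.2 s.
At the end, for the whole second after the job is handed in: The drive lies flat on the dock floor within 2.5 mm of the back stop, and the latch is snapped over (joint above 1.12 of 1.2 rad) and still (x of drive_center in the frame of dock above 0.0165 m and z of drive_center in the frame of dock below 0.014 m and value of joint latch above 1.12 rad and velocity of joint latch between -0.1 and 0.1 rad/s); the robot touches nothing.
It fails at once if the drive is lifted off the dock floor (by more than 6 mm) or tipped (by more than 0.25 rad) (z of drive_center in the frame of dock above 0.017 m or angle between drive_center's own z axis and vertical above 0.25 rad).
It fails at once if the drive is rammed: pressed against its dock with more than 40 N (contact force between drive and dock above 40 N).
It fails at once if one of the other loose things on the desk is moved by more than 15 mm (distance of any of charger, the_eraser, staples, battery, reader, case, pen from where it was at the start of the episode above 0.015 m).
It also fails if it takes over 51 s, if anything falls off the work surface, if the arm or the gripper's body presses on something with over 40 N, if the wrist force passes 120 N, or if a joint passes its speed limit or range.

## Working session

There is one attempt and no reset: what is moved stays moved. The work goes in short steps, Python scripts to look and compute and a shell command to move; the robot and the scene stay as the last step left them, time stands still between calls to the robot, and variables do not carry over. Pictures are saved under pics/ and viewed, at most 11 in all, crops included, and the job is handed in when it is done.

```bash
mkdir -p pics; cat > h.py <<'E'
import numpy as np, cv2
from plant import env
from scipy.spatial.transform import Rotation as R
def snap(n,f):
    i=env.camera_info(n); im,d=env.read_camera(n)
    cv2.imwrite(f'pics/{f}.png',im[:,:,::-1]); np.savez(f'pics/{f}.npz',im=im,d=d,K=i['K'],p=i['position'],a=np.array(i['attitude']))
    return i
def pts(f):
    z=np.load(f'pics/{f}.npz'); K=z['K']; d=z['d']; v,u=np.mgrid[:384,:512]
    a=z['a']; M=a if a.shape==(3,3) else R.from_quat(a).as_matrix()
    P=np.stack([(u-K[0,2])/K[0,0]*d,-(v-K[1,2])/K[1,1]*d,-d],-1)
    return z['im'],d,P@M.T+z['p']
E
python3 - <<'E'
from h import *
for n in('top','side'):
    i=snap(n,n+'0'); print(n,i)
o=env.observe(); print(o)
E
```

```text
top {'K': array([[365.71756625,   0.        , 251.7235468 ],
       [  0.        , 365.71756625, 195.2624123 ],
       [  0.        ,   0.        ,   1.        ]]), 'position': array([0.35229901, 0.28427999, 1.17023843]), 'attitude': array([-0.04255609,  0.03260442,  0.71634017, -0.69568864])}
side {'K': array([[470.7487971 ,   0.        , 247.39242963],
       [  0.        , 470.7487971 , 193.23786801],
       [  0.        ,   0.        ,   1.        ]]), 'position': array([ 0.14725656, -0.25769191,  1.08229957]), 'attitude': array([ 0.26728433, -0.07269363, -0.24251525,  0.92976399])}
{'clock': 0.1, 'joints': array([ 1.08280328e+00,  3.26844381e-01, -1.93467214e-01,  1.05200877e+00,
        5.47985349e-06,  1.43662398e+00]), 'qvel': array([-1.04882993e-03,  2.49267843e-04,  6.16884495e-05,  1.11791254e-03,
        2.16865324e-04, -4.20757161e-04]), 'tau': array([ 7.45823272e-04, -4.44239581e+01,  2.63038731e+01,  7.83074589e-03,
       -7.94475500e-05, -9.20769935e-06]), 'eef_pos': array([0.19031067, 0.51550858, 0.24960027]), 'tool_rot': array([ 1.75988940e-01,  9.84391849e-01, -7.24608136e-04, -2.35855316e-04]), 'wrist_force': array([-1.27077071, -0.046319  ,  0.64887554]), 'moment': array([ 0.02215458, -0.04331848, -0.01890902]), 'gripper_force': 0.0, 'grip_width': 1.0005392984307073}
```

View pics/top0.png

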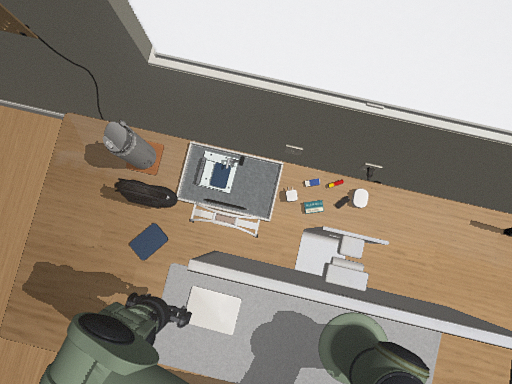

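View pics/side0.png

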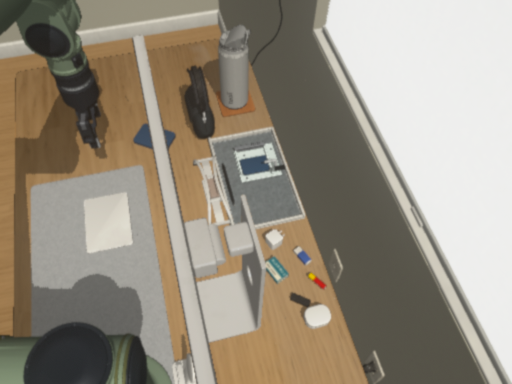

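```bash
python3 - <<'E'
from h import *
a=cv2.imread('pics/top0.png')[135:240,170:290]; b=cv2.imread('pics/side0.png')[125:225,205:310]
a=cv2.resize(a,None,fx=5,fy=5,interpolation=2); b=cv2.resize(b,None,fx=5,fy=5,interpolation=2)
cv2.imwrite('pics/ca.png',a); cv2.imwrite('pics/cb.png',b)
for f,L in(('top0',[(218,173),(240,160),(150,155),(190,262),(440,310),(145,192),(185,318),(215,310),(230,222),(292,195),(255,180)]),('side0',[(258,160),(278,168),(150,110),(165,200),(228,185),(234,60)])):
    im,d,P=pts(f)
    for u,v in L: print(f,u,v,P[v,u].round(3))
E
```

```text
top0 218 173 [0.55  0.404 0.018]
top0 240 160 [0.58  0.331 0.069]
top0 150 155 [0.603 0.606 0.075]
top0 190 262 [0.309 0.399 0.549]
top0 440 310 [ 0.178 -0.105  0.352]
top0 145 192 [0.474 0.583 0.198]
top0 185 318 [0.172 0.451 0.337]
top0 215 310 [0.123 0.422 0.011]
top0 230 222 [0.393 0.369 0.025]
top0 292 195 [0.471 0.173 0.037]
top0 255 180 [0.526 0.287 0.007]
side0 258 160 [0.561 0.405 0.016]
side0 278 168 [0.574 0.325 0.067]
side0 150 110 [0.259 0.236 0.546]
side0 165 200 [0.214 0.078 0.548]
side0 228 185 [0.449 0.376 0.01 ]
side0 234 60 [0.596 0.604 0.207]
```

View pics/ca.png

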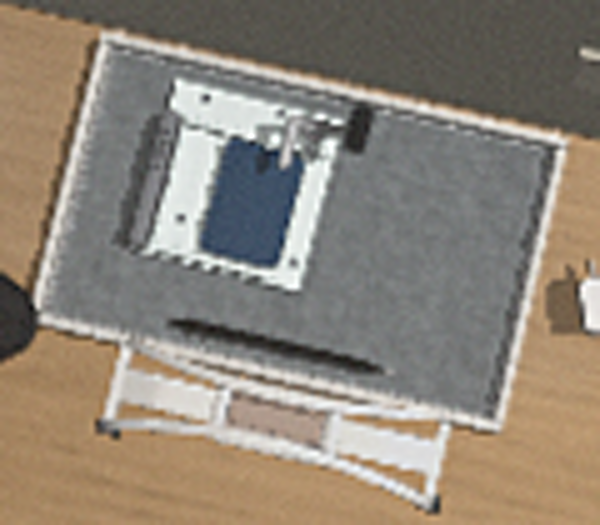

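View pics/cb.png

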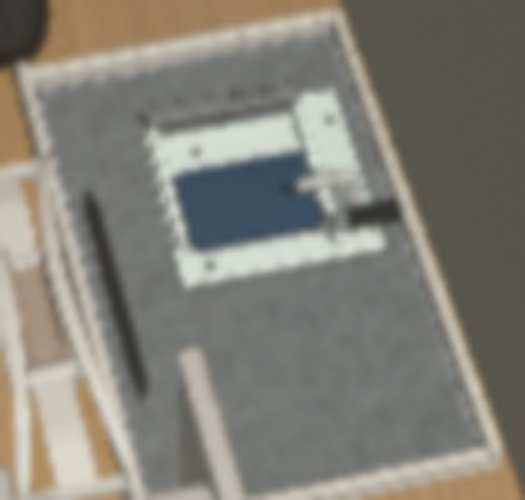

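```bash
cat > dock.py <<'E'
from h import *
def rect(xy):
    (c,s,a)=cv2.minAreaRect((xy*1000).astype(np.float32)); return np.round(c,1),np.round(s,1),round(a,2)
E
python3 - <<'E'
from dock import *
for f in('top0','side0'):
    im,d,P=pts(f); h=cv2.cvtColor(im,cv2.COLOR_RGB2HSV).astype(int)
    roi=(abs(P[...,0]-.55)<.13)&(abs(P[...,1]-.40)<.13)&(d>0)
    b=roi&(h[...,0]>100)&(h[...,0]<125)&(h[...,1]>90)&(P[...,2]<.035)
    w=roi&(h[...,1]<40)&(h[...,2]>185)&(P[...,2]<.045)&(abs(P[...,0]-.55)<.075)&(abs(P[...,1]-.4)<.08)
    k=roi&(h[...,2]<70)&(P[...,2]>.045)
    t=roi&(abs(P[...,2]-.003)<.006)
    print(f,b.sum(),rect(P[b][:,:2]),np.median(P[b][:,2]).round(4)); print(w.sum(),rect(P[w][:,:2]),np.median(P[w][:,2]).round(4))
    print('grip',k.sum(),P[k].mean(0).round(4),np.percentile(P[k][:,2],[50,95]).round(4),'tray z',np.median(P[t][:,2]).round(4))
    s=roi&(P[...,2]>.019)&(P[...,2]<.03)&(P[...,1]>.43)&(P[...,1]<.48)&(abs(P[...,0]-.55)<.075); print('stop?',rect(P[s][:,:2]),np.median(P[s][:,2]).round(4))
im,d,P=pts('top0')
m=(d>0)&(P[...,0]<.26)&(P[...,1]>.0)&(P[...,2]>.12)
for rr in np.arange(0,.7,.04):
    r=np.hypot(P[...,0],P[...,1]); az=np.arctan2(P[...,1],P[...,0]); q=m&(abs(r-rr)<.02)&(abs(az-1.08)<.2)
    if q.any(): print(rr.round(2),P[q][:,2].max().round(3),P[q][:,2].min().round(3))
E
```

```text
top0 261 (array([542.6, 397.4]), array([48.4, 72.7]), 73.88) 0.0197
545 (array([564.5, 398.8]), array([121.9, 133.7]), 74.5) 0.011
grip 38 [0.5725 0.3382 0.0705] [0.0703 0.075 ] tray z 0.0041
stop? (array([554. , 452.5]), array([97.3, 44.6]), 0.04) 0.0248
side0 143 (array([541.9, 391.9]), array([38.5, 68.3]), 78.26) 0.0194
520 (array([566. , 403.6]), array([113. , 132.3]), 73.84) 0.0101
grip 61 [0.5134 0.4442 0.0633] [0.0644 0.0736] tray z 0.0039
stop? (array([556.6, 444. ]), array([42. , 88.6]), 75.08) 0.0242
0.08 0.373 0.121
0.4 0.698 0.681
0.44 0.713 0.67
0.48 0.715 0.255
0.52 0.712 0.245
0.56 0.704 0.362
0.6 0.692 0.244
0.64 0.313 0.299
```

```bash
python3 -m inch '[{"tz":170,"grip":1},{"tz":170,"grip":1},{"tz":170,"grip":1},{"tz":170,"grip":1},{"tz":170,"grip":1},{"tx":60,"ty":90,"tz":170,"grip":1},{"tx":60,"ty":90,"tz":170,"grip":1},{"tx":60,"ty":90,"tz":170,"grip":1},{"tx":60,"ty":90,"tz":170,"grip":1}]'; python3 -c "
from plant import env
o=env.observe();print(o['joints'].round(3),o['eef_pos'].round(4),o['wrist_force'])"
```

```text
[ 1.083  0.327 -0.193  1.052  0.     1.437] [0.1903 0.5155 0.2496] [-1.27077071 -0.046319    0.64887554]schema error: expected keys grip, tx, ty, tz, roll
```

```bash
python3 -m inch '[{"tx":0,"ty":0,"roll":0,"tz":170,"grip":1},{"tx":0,"ty":0,"roll":0,"tz":170,"grip":1},{"tx":0,"ty":0,"roll":0,"tz":170,"grip":1},{"tx":0,"ty":0,"roll":0,"tz":170,"grip":1},{"tx":60,"ty":90,"roll":0,"tz":170,"grip":1},{"tx":60,"ty":90,"roll":0,"tz":170,"grip":1},{"tx":60,"ty":90,"roll":0,"tz":170,"grip":1},{"tx":60,"ty":90,"roll":0,"tz":170,"grip":1}]'; python3 -c "
from plant import env
o=env.observe();print(o['joints'].round(3),o['eef_pos'].round(4),o['wrist_force'])"
```

```text
clock: 0.77
eef_pos: [0.2531, 0.6087, 0.4164]
tool_rot: [0.177, 0.984, -0.001, -0.0]
wrist_force: [-0.2, -1.1, -0.7]
grip_width: -0.003
gripper_force: 0.0
[ 1.065  0.527  0.532  1.579 -0.     1.42 ] [0.2531 0.6087 0.4164] [-0.19921087 -1.12783351 -0.74587854]
```

```bash
python3 -m inch '[{"tx":108,"ty":-48,"roll":0,"tz":0,"grip":1},{"tx":108,"ty":-48,"roll":0,"tz":0,"grip":1},{"tx":108,"ty":-48,"roll":0,"tz":0,"grip":1},{"tx":218,"ty":-138,"roll":0.08,"tz":0,"grip":1},{"tx":218,"ty":-138,"roll":0.08,"tz":0,"grip":1},{"tx":218,"ty":-138,"roll":0.08,"tz":0,"grip":1},{"tx":218,"ty":-138,"roll":0.08,"tz":0,"grip":1},{"tx":258,"ty":-228,"roll":0.08,"tz":-100,"grip":1},{"tx":258,"ty":-228,"roll":0.08,"tz":-100,"grip":1},{"tx":258,"ty":-228,"roll":0.08,"tz":-100,"grip":1},{"tx":258,"ty":-228,"roll":0.08,"tz":-100,"grip":1},{"tx":258,"ty":-228,"roll":0.08,"tz":-100,"grip":1}]'; python3 -c "
from h import *
o=env.observe();print(o['joints'].round(3),o['eef_pos'].round(4),o['wrist_force']); print(snap('wrist','w0'));snap('side','side1')"
```

```text
clock: 1.77
eef_pos: [0.5073, 0.3741, 0.3164]
tool_rot: [0.138, 0.99, -0.003, -0.003]
wrist_force: [-0.6, -0.1, 0.3]
grip_width: 0.001
gripper_force: 0.0
[ 5.190e-01  4.580e-01  1.740e-01  1.294e+00 -1.000e-03  7.960e-01] [0.5073 0.3741 0.3164] [-0.57012273 -0.109931    0.32951338]
{'K': array([[297.31863964,   0.        , 259.77311342],
       [  0.        , 297.31863964, 194.42135958],
       [  0.        ,   0.        ,   1.        ]]), 'position': array([0.42764605, 0.39825372, 0.44003257]), 'attitude': array([-0.13167637, -0.09577356,  0.59539949,  0.78675804])}
```

View pics/w0.png

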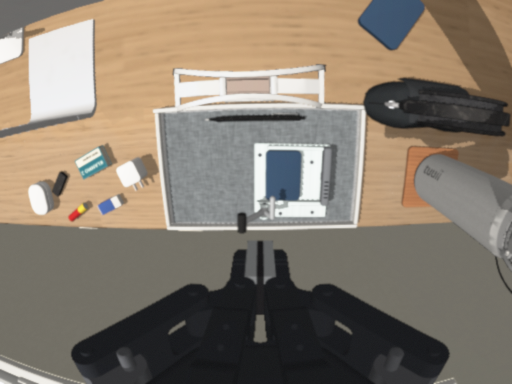

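```bash
cat >> h.py <<'E'
def ray(f,uv,z):
    q=np.load(f'pics/{f}.npz'); K=q['K']; M=R.from_quat(q['a']).as_matrix(); uv=np.atleast_2d(uv).astype(float)
    x=(uv[:,0]-K[0,2])/K[0,0]; y=(uv[:,1]-K[1,2])/K[1,1]; t=np.hypot(x,y); s=np.sinc(t/np.pi)
    D=np.stack([x*s,-y*s,-np.cos(t)],-1)@M.T
    return q['p']+D*((z-q['p'][2])/D[:,2])[:,None]
E
python3 - <<'E'
from h import *
a=cv2.imread('pics/w0.png')[130:240,225:345]
cv2.imwrite('pics/cw.png',cv2.resize(a,None,fx=5,fy=5,interpolation=2))
E
```

```text
(no output)
```

View pics/cw.png

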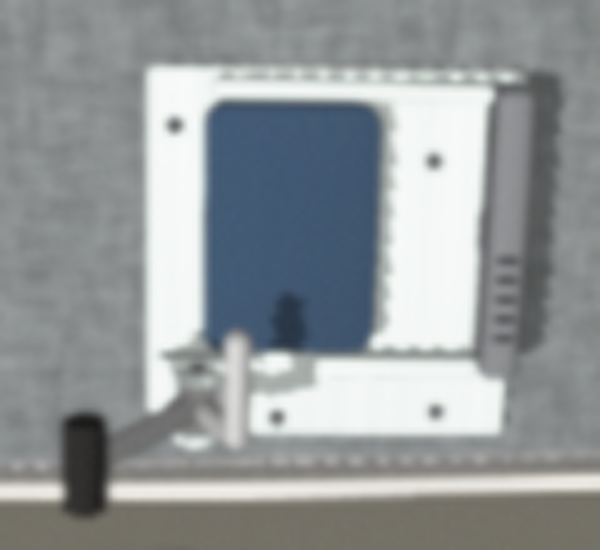

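```bash
python3 - <<'E'
from h import *
c=lambda x,y:(225+x/5-.4,130+y/5-.4)
for n,x,y,z in [('drv front top-end',207,115,.02),('drv front bot-end',205,335,.02),('drv back t',383,120,.017),('drv back b',375,335,.017),('drv +y mid',295,102,.02),('drv -y mid',290,350,.02),
 ('base front t',146,70,.009),('base front b',146,400,.009),('stop t',497,95,.026),('stop b',481,350,.026),('base -y',300,434,.009),('base -y r',500,434,.009),('grip',85,465,.065),('grip end t',85,418,.068),('grip end b',85,514,.065)]:
    print(n,(ray('w0',c(x,y),z)[0]*1000).round(1))
E
```

```text
drv front top-end [505.6 382.8  20. ]
drv front bot-end [569.7 364.4  20. ]
drv back t [521.1 431.6  17. ]
drv back b [584.7 413.7  17. ]
drv +y mid [508.6 408.1  20. ]
drv -y mid [581.2 387.7  20. ]
base front t [489.8 368.8   9. ]
base front b [589.1 340.1   9. ]
stop t [520.5 464.6  26. ]
stop b [594.7 443.3  26. ]
base -y [613.4 383.6   9. ]
base -y r [631.3 445.4   9. ]
grip [582.2 326.   65. ]
grip end t [567.6 330.6  68. ]
grip end b [596.7 321.5  65. ]
```

```bash
python3 -c "
from plant import env
o=env.observe();print(o['eef_pos'].round(4),o['tool_rot'].round(4),env.finger_overhang,o['qvel'].round(3))"
```

```text
[0.508  0.3778 0.3206] [ 1.368e-01  9.906e-01  0.000e+00 -5.000e-04] 0.019 [ 0.027 -0.009  0.052  0.006  0.002 -0.001]
```

```bash
python3 -m inch '[{"tx":13,"ty":-33,"roll":0,"tz":-40,"grip":1},{"tx":13,"ty":-33,"roll":0,"tz":-80,"grip":1},{"tx":13,"ty":-33,"roll":0,"tz":-110,"grip":1},{"tx":13,"ty":-33,"roll":0,"tz":-140,"grip":1},{"tx":13,"ty":-33,"roll":0,"tz":-170,"grip":1},{"tx":13,"ty":-33,"roll":0,"tz":-200,"grip":1},{"tx":13,"ty":-33,"roll":0,"tz":-230,"grip":1},{"tx":13,"ty":-33,"roll":0,"tz":-250,"grip":1},{"tx":13,"ty":-33,"roll":0,"tz":-260,"grip":1},{"tx":13,"ty":-33,"roll":0,"tz":-260,"grip":1},{"tx":13,"ty":-33,"roll":0,"tz":-260,"grip":1}]'; python3 -c "
from h import *
o=env.observe();print(o['joints'].round(3),o['eef_pos'].round(4),o['wrist_force']);snap('wrist','w1')
im=cv2.imread('pics/w1.png');cv2.imwrite('pics/w1c.png',cv2.resize(im[110:360,140:440],None,fx=2.4,fy=2.4))"
```

```text
clock: 2.78
eef_pos: [0.5221, 0.3464, 0.0615]
tool_rot: [0.136, 0.991, 0.001, 0.001]
wrist_force: [-0.1, 0.1, 0.0]
grip_width: -0.001
gripper_force: 0.0
[ 0.468  0.637 -0.21   0.722  0.     0.74 ] [0.5221 0.3464 0.0615] [-0.06421708  0.10913097  0.01181344]
```

View pics/w1c.png

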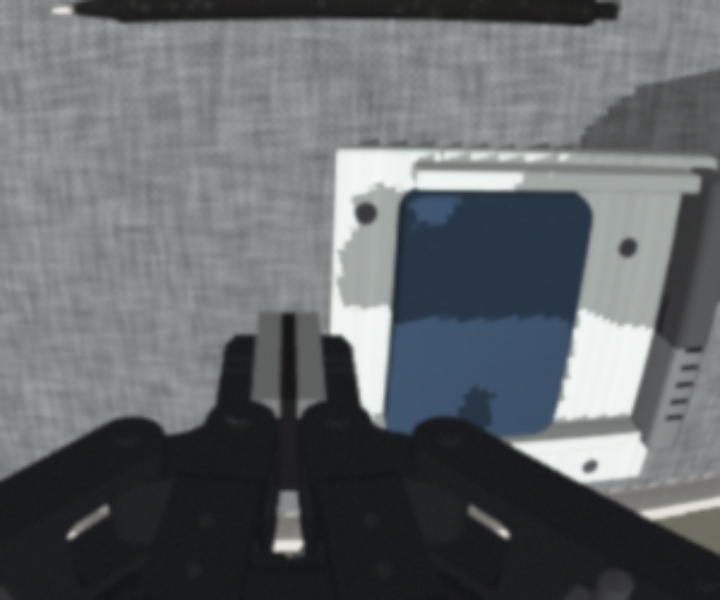

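```bash
python3 -m inch '[{"tx":0,"ty":0,"roll":0,"tz":-15,"grip":1},{"tx":0,"ty":0,"roll":0,"tz":-27,"grip":1},{"tx":0,"ty":0,"roll":0,"tz":-27,"grip":1},{"tx":0,"ty":0,"roll":0,"tz":-27,"grip":1},{"tx":1.4,"ty":4.8,"roll":0,"tz":-27,"grip":1},{"tx":2.8,"ty":9.6,"roll":0,"tz":-27,"grip":1},{"tx":4.1,"ty":14.4,"roll":0,"tz":-27,"grip":1},{"tx":5.2,"ty":18.3,"roll":0,"tz":-27,"grip":1},{"tx":6.3,"ty":22.1,"roll":0,"tz":-27,"grip":1},{"tx":7.4,"ty":26,"roll":0,"tz":-27,"grip":1},{"tx":8.5,"ty":29.8,"roll":0,"tz":-27,"grip":1},{"tx":9.6,"ty":33.6,"roll":0,"tz":-27,"grip":1},{"tx":10.5,"ty":36.5,"roll":0,"tz":-27,"grip":1},{"tx":11,"ty":38.5,"roll":0,"tz":-27,"grip":1},{"tx":11,"ty":38.5,"roll":0,"tz":-27,"grip":1}]'; python3 -c "
from h import *
o=env.observe();print(o['joints'].round(3),o['eef_pos'].round(4),o['wrist_force']);snap('wrist','w2')
im=cv2.imread('pics/w2.png');cv2.imwrite('pics/w2c.png',cv2.resize(im[110:360,140:440],None,fx=2.4,fy=2.4))"
```

```text
clock: 4.08
eef_pos: [0.5327, 0.384, 0.0333]
tool_rot: [0.136, 0.991, 0.0, 0.0]
wrist_force: [0.6, -0.4, 0.8]
grip_width: 0.002
gripper_force: 0.5
[ 0.512  0.718 -0.136  0.717  0.     0.786] [0.5327 0.384  0.0333] [ 0.6489494  -0.36075841  0.82402088]
```

View pics/w2c.png

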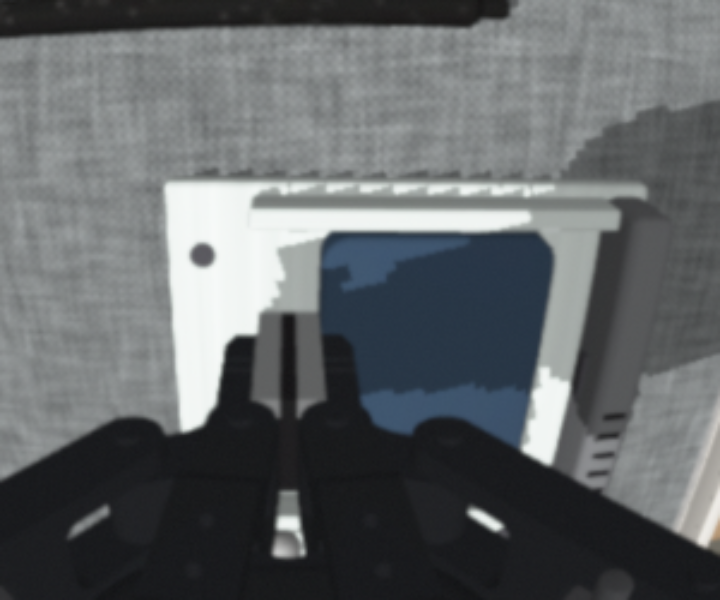

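```bash
python3 -m inch '[{"tx":0.8,"ty":2.9,"roll":0,"tz":0,"grip":1},{"tx":1.6,"ty":5.8,"roll":0,"tz":0,"grip":1},{"tx":2.5,"ty":8.6,"roll":0,"tz":0,"grip":1},{"tx":3,"ty":10.6,"roll":0,"tz":0,"grip":1},{"tx":3.3,"ty":11.5,"roll":0,"tz":0,"grip":1},{"tx":3.3,"ty":11.5,"roll":0,"tz":0,"grip":1}]'; python3 -m inch '[{"tx":0.3,"ty":1,"roll":0,"tz":0,"grip":1},{"tx":0.3,"ty":1,"roll":0,"tz":0,"grip":1}]'; python3 -m inch '[{"tx":0.3,"ty":1,"roll":0,"tz":0,"grip":1},{"tx":0.3,"ty":1,"roll":0,"tz":0,"grip":1}]'
```

```text
clock: 4.63
eef_pos: [0.536, 0.3953, 0.0333]
tool_rot: [0.136, 0.991, 0.0, 0.0]
wrist_force: [0.1, -1.4, 1.1]
grip_width: 0.0
gripper_force: 1.0
clock: 4.8
eef_pos: [0.5361, 0.396, 0.0333]
tool_rot: [0.136, 0.991, -0.0, -0.0]
wrist_force: [1.1, -2.1, 2.1]
grip_width: -0.003
gripper_force: 1.4
clock: 4.97
eef_pos: [0.5365, 0.3971, 0.0333]
tool_rot: [0.136, 0.991, 0.0, -0.0]
wrist_force: [-0.8, -1.9, 2.6]
grip_width: 0.0
gripper_force: 1.5
```

```bash
python3 -m inch '[{"tx":0.3,"ty":1,"roll":0,"tz":0,"grip":1},{"tx":0.3,"ty":1,"roll":0,"tz":0,"grip":1},{"tx":0.3,"ty":1,"roll":0,"tz":0,"grip":1}]'
```

```text
clock: 5.22
eef_pos: [0.5367, 0.3976, 0.0333]
tool_rot: [0.137, 0.991, -0.0, 0.0]
wrist_force: [-0.8, -4.0, 2.2]
grip_width: -0.003
gripper_force: 2.4
```

```bash
python3 -m inch '[{"tx":0.3,"ty":1,"roll":0,"tz":0,"grip":1},{"tx":0.3,"ty":1,"roll":0,"tz":0,"grip":1},{"tx":0.3,"ty":1,"roll":0,"tz":0,"grip":1}]'
```

```text
clock: 5.47
eef_pos: [0.5367, 0.3977, 0.0332]
tool_rot: [0.137, 0.991, -0.001, -0.0]
wrist_force: [-1.6, -5.7, 5.3]
grip_width: -0.001
gripper_force: 3.7
```

```bash
python3 -m inch '[{"tx":-2,"ty":-7,"roll":0,"tz":0,"grip":1},{"tx":-9,"ty":-30,"roll":0,"tz":0,"grip":1},{"tx":-14,"ty":-48,"roll":0,"tz":20,"grip":1},{"tx":-14,"ty":-48,"roll":0,"tz":50,"grip":1},{"tx":-14,"ty":-48,"roll":0,"tz":80,"grip":1},{"tx":-14,"ty":-48,"roll":0,"tz":110,"grip":1},{"tx":-14,"ty":-48,"roll":0,"tz":110,"grip":1}]'; python3 - <<'E'
from h import *
o=env.observe();print(o['eef_pos'].round(4),o['wrist_force'].round(1));snap('wrist','w3')
im=cv2.imread('pics/w3.png');cv2.imwrite('pics/w3c.png',cv2.resize(im[130:260,200:350],None,fx=4.6,fy=4.6,interpolation=2))
im,d,P=pts('top0'); ph=np.radians(74); ux=np.array([np.cos(ph),np.sin(ph)]);uy=np.array([-ux[1],ux[0]]); Q=(P[...,:2]-[.5497,.4093])
X=Q@ux;Y=Q@uy
for z0,z1 in((.01,.03),(.05,.15),(.15,.25)):
    m=(d>0)&(X<-.03)&(X>-.2)&(Y<-.07)&(P[...,2]>z0)&(P[...,2]<z1); print(z0,m.sum(),np.percentile(Y[m],[0,5,50,95,100]).round(3) if m.any() else '')
E
```

```text
clock: 6.05
eef_pos: [0.5265, 0.3531, 0.1498]
tool_rot: [0.136, 0.991, 0.004, 0.004]
wrist_force: [0.6, 1.2, 0.6]
grip_width: 0.001
gripper_force: 0.0
[0.5265 0.3531 0.1498] [0.6 1.2 0.6]
0.01 221 [-0.216 -0.215 -0.085 -0.079 -0.07 ]
0.05 629 [-0.217 -0.216 -0.214 -0.212 -0.211]
0.15 846 [-0.217 -0.216 -0.214 -0.212 -0.211]
```

View pics/w3c.png

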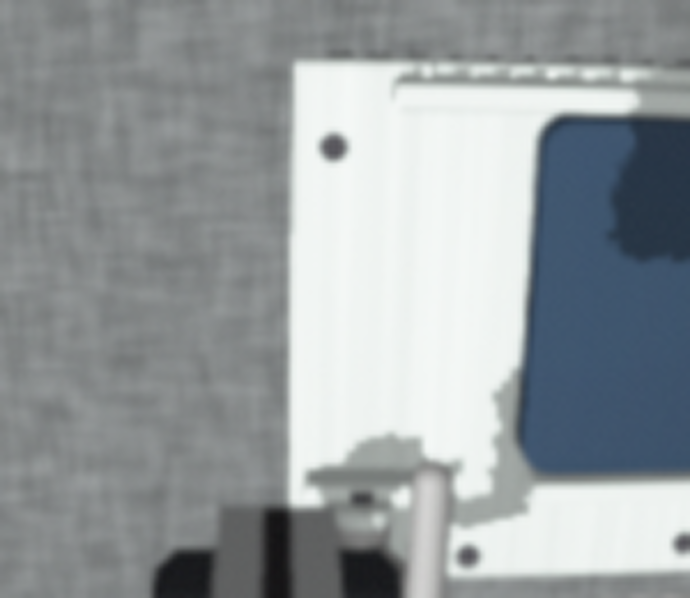

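```bash
python3 - <<'E'
from h import *
ux=np.array([.2756,.9613])
c=lambda x,y:(200+x/4.6-.4,130+y/4.6-.4)
for n,x,y,z in [('front',535,200,.02),('front',523,400,.02),('base',293,100,.009),('base',291,300,.009)]:
    p=ray('w3',c(x,y),z)[0]*1000; print(n,p.round(1),(p[:2]@ux-544.9).round(1))
E
python3 -m inch '[{"tx":40,"ty":-35,"roll":0,"tz":0,"grip":1},{"tx":47,"ty":-58,"roll":0,"tz":0,"grip":1},{"tx":47,"ty":-58,"roll":0,"tz":0,"grip":1},{"tx":47,"ty":-58,"roll":0,"tz":-30,"grip":1},{"tx":47,"ty":-58,"roll":0,"tz":-50,"grip":1},{"tx":47,"ty":-58,"roll":0,"tz":-60,"grip":1},{"tx":47,"ty":-58,"roll":0,"tz":-60,"grip":1},{"tx":47,"ty":-58,"roll":0,"tz":-60,"grip":1}]'
```

```text
front [525.4 407.4  20. ] -8.5
front [566.1 396.2  20. ] -8.0
base [496.2 366.9   9. ] -55.4
base [536.2 355.5   9. ] -55.4
clock: 6.77
eef_pos: [0.5692, 0.2931, 0.0824]
tool_rot: [0.136, 0.991, -0.0, -0.001]
wrist_force: [0.3, -0.6, -0.0]
grip_width: -0.002
gripper_force: 0.0
```

```bash
python3 -m inch '[{"tx":1.4,"ty":4.8,"roll":0,"tz":0,"grip":1},{"tx":2.8,"ty":9.6,"roll":0,"tz":0,"grip":1},{"tx":4.1,"ty":14.4,"roll":0,"tz":0,"grip":1},{"tx":5.5,"ty":19.2,"roll":0,"tz":0,"grip":1},{"tx":6.9,"ty":24,"roll":0,"tz":0,"grip":1},{"tx":8.3,"ty":28.8,"roll":0,"tz":0,"grip":1},{"tx":9.6,"ty":33.6,"roll":0,"tz":0,"grip":1},{"tx":11,"ty":38.5,"roll":0,"tz":0,"grip":1},{"tx":12.4,"ty":43.3,"roll":0,"tz":0,"grip":1},{"tx":13.8,"ty":48,"roll":0,"tz":0,"grip":1},{"tx":15.2,"ty":53,"roll":0,"tz":0,"grip":1},{"tx":16.5,"ty":57.7,"roll":0,"tz":0,"grip":1},{"tx":16.5,"ty":57.7,"roll":0,"tz":0,"grip":1},{"tx":16.5,"ty":57.7,"roll":0,"tz":0,"grip":1},{"tx":16.5,"ty":57.7,"roll":0,"tz":0,"grip":1}]'; python3 -c "
from h import *
snap('wrist','w4')
im=cv2.imread('pics/w4.png');cv2.imwrite('pics/w4c.png',cv2.resize(im[130:330,180:400],None,fx=3,fy=3,interpolation=2))"
```

```text
clock: 8.02
eef_pos: [0.5869, 0.3515, 0.0843]
tool_rot: [0.136, 0.991, 0.0, 0.001]
wrist_force: [-0.5, -0.9, -0.4]
grip_width: -0.001
gripper_force: 0.0
```

View pics/w4c.png

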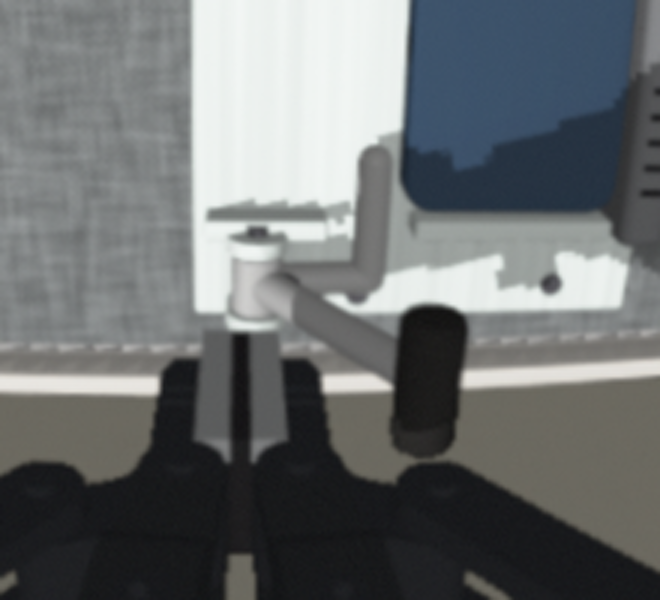

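The image shows the latch snapped over: the grip is at about (430,380), the keeper is down at (372,200) in front of the drive, and the drive is against the stop. I'll back off and rise clear.

```bash
python3 -m inch '[{"tx":-7,"ty":-24,"roll":0,"tz":5,"grip":1},{"tx":-11,"ty":-38,"roll":0,"tz":30,"grip":1},{"tx":-11,"ty":-38,"roll":0,"tz":65,"grip":1},{"tx":-11,"ty":-38,"roll":0,"tz":100,"grip":1},{"tx":-11,"ty":-38,"roll":0,"tz":140,"grip":1},{"tx":-11,"ty":-38,"roll":0,"tz":140,"grip":1},{"tx":-11,"ty":-38,"roll":0,"tz":140,"grip":1},{"tx":-11,"ty":-38,"roll":0,"tz":140,"grip":1}]'; python3 - <<'E'
from h import *
snap('wrist','w5'); o=env.observe(); print(o['eef_pos'],o['wrist_force'])
im=cv2.imread('pics/w5.png')
cv2.imwrite('pics/w5c.png',cv2.resize(im[100:300,130:400],None,fx=2.8,fy=2.8))
E
```

```text
clock: 8.73
eef_pos: [0.5751, 0.3124, 0.2223]
tool_rot: [0.137, 0.991, -0.0, -0.001]
wrist_force: [0.6, 0.5, -0.1]
grip_width: 0.0
gripper_force: 0.0
[0.57454586 0.31218923 0.22137569] [-0.46754677  0.25157533 -0.95807718]
```

View pics/w5c.png

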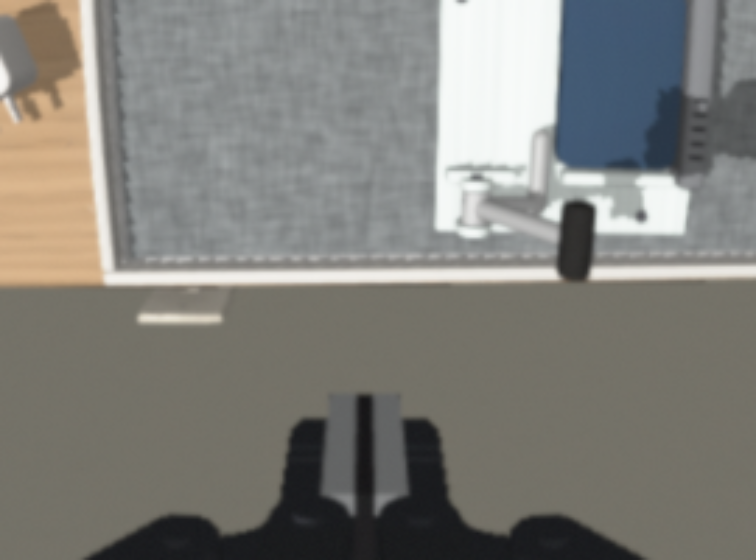

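The drive (622,80) sits flush against the stop (700,80). The latch is over at (575,240) and its keeper (540,165) is just in front of the drive. The gripper is clear of everything.

```bash
python3 -c "
from plant import env
print(env.sign_off())"
```

```text
the job is handed in; nothing more can be done
None
```

The drive is pushed home against the stop, the latch is snapped over in front of it, and the arm is clear; I handed the job in at about 9 s of the 51 s allowed, and the sign-off call returned no verdict.

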